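# Scan the blue-labelled polariser in the cabinet well

### The arm

A 6-joint arm with a two-finger parallel gripper is mounted at the origin on the work surface. World frame = base frame: x ahead of the robot, y to its left, z up, the work surface at z = 0. Lengths are in m, angles in rad, forces in N, time in s.
With the tool pointing down it reaches from about 0.275 to 0.875 m from the base axis. Payload 12.5 kg.
Tool frame: the origin (TCP) lies where the fingers leave the gripper's body, on its centre line; the fingertips stand 73 mm ahead of it and the grasp point (between the pads) lies 54 mm ahead of it; z points along the fingers, y is the line along which they close (so a half turn about z gives the same grasp; the last joint's range is limited). The gripper opens to 85 mm and grips with 20 to 120 N. Pads are 22 mm wide; open, the fingers measure 114 mm over their backs; the gripper's body (76 mm by 85 mm) begins 54 mm behind the grasp point. The pads swing forward as they close: fully open they stand 13 mm farther back than shut.
Start: joints at [-1.19, 0.351, 1.652, -0, 1.139, -0.085], TCP at [0.247, -0.491, 0.304] pointing down, gripper open.
Joint ranges: [-2.75, 2.75], [-0.79, 2.1], [0.01, 2.65], [-1.57, 4.71], [0.07, 3.14], [-2.87, 2.87]. Speed limits (rad/s): [2.22, 2.22, 2.79, 3.14, 3.14, 3.14].

### API

Orientations are given as a rotation vector (axis times angle).
In Python, from workcell import bot gives the robot as it stands. Calls block until the motion is done:
- bot.move_to(position, orientation): joint-space move of the TCP to a pose.
- bot.move_straight(position, vel=0.15, rot=None, threshold=None): straight line of the TCP; rot=None keeps the orientation; vel is the mean speed in m/s. With threshold (N) it stops when the force on the tool has changed by that much, and returns True; else False.
- bot.set_joints(angles): joint-space move.
- bot.open_gripper() and bot.gripper_close(f_grip=None): open the fingers fully, or close them until they stop; f_grip is the grip in N (None keeps the last).
- bot.wait(seconds).
- bot.inverse_kinematics(position, orientation): joint angles nearest the present ones, or None.
- bot.read_camera(name): name is "scene" or "top" or "wrist"; returns (picture, depth): 420x560x3 uint8, blue, green, red; 420x560 float32, m along the optical axis (not along the pixel's ray), 0 where there is no reading.
- bot.get_calibration(name): a dict with "vfov" (degrees; the focal length in pixels is half the picture's height over the tangent of half this angle, whatever the lens; pixels are square), "cx", "cy" (the principal point, pixels), "R" (3x3) and "t" (3): a world point X has camera coordinates R X + t. Camera axes: x right, y down, z forward; pixel columns grow to the right and rows downward; lengths in m; the calibration is good to about 2 mm. A picture is of the moment at which its call begins: read the wrist's pose just before it. get_calibration takes no time and is no camera call; for the wrist camera it gives the pose at the moment of the call.
A pose or a line that the arm cannot do raises bot.MotionError and nothing moves.
- bot.sign_off(): hands the job in; it is judged then, once.
Readings, each from a call of its own:
- bot.get_clock(): time.
- bot.get_q(): joint angles.
- bot.get_qvel(): joint speeds.
- bot.get_tau(): joint torques, N m.
- bot.get_tcp_pos(): TCP position.
- bot.get_tcp_rot(): TCP orientation.
- bot.get_force(): force on the tool from outside, world axes, zero at the start.
- bot.get_wrist_torque(): the same for the moment, N m.
- bot.get_width(): finger opening in m.
- bot.get_grip_force(): force on a finger pad.
Only numpy, scipy, OpenCV 4.12 (cv2) and the standard library are available. Lean on these libraries where they do the work, as an engineer would, in place of code of your own. Each camera call takes 0.05 s, during which the arm holds its last target. There are 200 camera calls.

### The job

We are checking the filter stock: pick up the yellow-nosed label reader from its black mat and aim the window under its nose straight down at the middle of the blue-ended label on the polariser box, holding it still and level about 80 mm above the label for two seconds. Then lay the reader gently back on its mat, window down, lengthwise and wholly on it. Do not stop over the orange-ended label to read it, and leave both filter boxes lying where they are.

Things in the scene. Friction and masses are not known exactly. Their poses are not given: they have to be found in the camera images.
- reader: Label reader lying flat, 180 g. Origin: centre of its underside; x to the nose, z up. Grey handle x -75 to +30 mm, 34 wide, 30 tall (grip across it from above); yellow nose x +30 to +75, 46 wide, 36 tall. Its window, at (52, 0, 0) mm in the nose's underside, looks along -z: level, it reads what lies straight below that point, from 40 to 130 mm. Always on. Mass centre near x = 5.
- label_blue (a point): Middle of the label with BLUE ends and black bars (34 mm in x, 70 mm in y, face up), the one to read. It is on top of one of two alike clear snap boxes, 86 x 86 x 22 mm, loose, 120 g, lying flat, each with a round dark filter inside. The box's centre lies 22 mm from this point along its -x. z up.
- label_orange (a point): Middle of the label with ORANGE ends on the other snap box; same sizes and placing as the blue-ended one. Not to be read.
- rest: The reader's thin black rubber mat, 200 (x) x 85 (y) x 4 mm, fixed on the well's plywood floor (floor 6 mm, mat top 10 mm above the work surface). Origin: centre of its underside, x along its length. The reader starts on it. The well's walls are 42 mm high and stand clear; the tallest loose thing, a red blower beyond the boxes, is 95 mm tall.

How it is judged:
By the outcome, as a careful person would: the job done as asked, in the order asked, and still so for the second after the job is handed in, with the robot touching nothing.
It also fails if it takes over 48 s, if anything falls off the work surface, if the arm or the gripper's body presses on something with over 40 N, if the wrist force passes 120 N, or if a joint passes its speed limit or range.

## Working session

There is one attempt and no reset: what is moved stays moved. The work goes in short steps, each a Python script; the robot and the scene stay as the last script left them, time stands still between calls to the robot, and variables do not carry over. Pictures are saved under pics/ and viewed, at most 10 in all, crops included, and the job is handed in when it is done.

```bash
mkdir -p pics; ls
python3 - <<'E'
from workcell import bot
import cv2,numpy as np
for n in ("scene","top"):
    p,d=bot.read_camera(n); cv2.imwrite(f"pics/{n}0.png",p); np.savez(f"{n}0.npz",p=p,d=d)
    c=bot.get_calibration(n); print(n,c,(d>0).mean())
print(bot.get_clock(),bot.get_tcp_rot())
E
```

```text
pics
workcell.py
scene {'vfov': 43.585794679616654, 'cx': 280.30283209363193, 'cy': 207.53094977079078, 'R': array([[-0.73948745,  0.67307831,  0.01113058],
       [ 0.39835614,  0.45086894, -0.79876754],
       [-0.54265154, -0.58624464, -0.6015368 ]]), 't': array([ 0.39605362, -0.18751682,  1.32329044])} 0.995969387755102
top {'vfov': 52.965270085737096, 'cx': 280.6498509350906, 'cy': 208.16336455371265, 'R': array([[ 0.00590349, -0.99954074,  0.02972316],
       [-0.99703478, -0.00816409, -0.07651796],
       [ 0.07672549, -0.0291833 , -0.99662507]]), 't': array([-0.00962624,  0.54848711,  0.8735486 ])} 0.9960416666666667
0.1 [-3.05577381e+00 -7.24819310e-01  2.42156826e-04]
```

View pics/scene0.png

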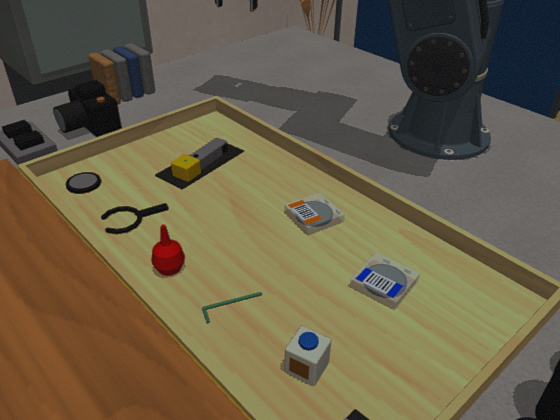

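View pics/top0.png

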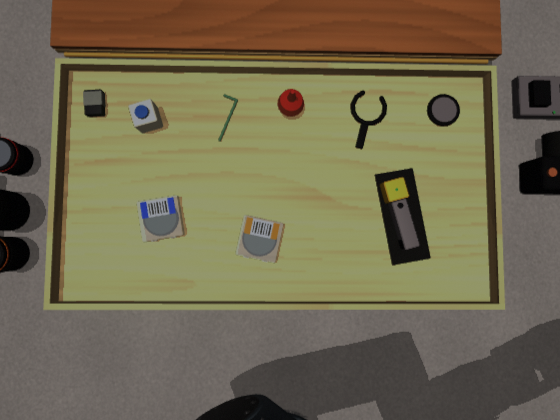

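The scene view shows the reader nose at (186,166) and the blue label at (380,278). The top view shows the nose at (396,190), handle end at (409,248), mat around (402,217), blue label at (158,208) and orange label at (262,228). Next I measure these by masks, two-view rays and depth.

```bash
cat > h.py <<'E'
import numpy as np,cv2
from workcell import bot
def K(c):
    f=210/np.tan(np.radians(c['vfov']/2)); return np.array([[f,0,c['cx']],[0,f,c['cy']],[0,0,1]])
def plane(c,uv,z):
    uv=np.atleast_2d(uv).astype(float); d=np.c_[uv,np.ones(len(uv))]@np.linalg.inv(K(c)).T@c['R']; o=-c['R'].T@c['t']
    return o+d*((z-o[2])/d[:,2])[:,None]
def tri(c1,u1,c2,u2):
    P=[K(c)@np.c_[c['R'],c['t']] for c in (c1,c2)]
    X=cv2.triangulatePoints(P[0],P[1],np.float64(u1).reshape(2,1),np.float64(u2).reshape(2,1))[:,0]; return X[:3]/X[3]
def cloud(c,d):
    v,u=np.mgrid[:d.shape[0],:d.shape[1]]
    p=np.stack([u,v,np.ones_like(u)],-1)@np.linalg.inv(K(c)).T*d[...,None]
    return (p-c['t'])@c['R']
def blobs(m,amin=15):
    n,l,s,ce=cv2.connectedComponentsWithStats(m.astype(np.uint8)); 
    return [(l==i,s[i,4],ce[i]) for i in range(1,n) if s[i,4]>=amin]
def masks(p):
    h=cv2.cvtColor(p,cv2.COLOR_BGR2HSV).astype(int); H,S,V=h[...,0],h[...,1],h[...,2]
    return dict(yellow=(abs(H-26)<6)&(S>190)&(V>90),blue=(abs(H-118)<12)&(S>150)&(V>80),orange=(abs(H-14)<5)&(S>170)&(V>130),black=(V<45),grey=(S<60)&(V>60)&(V<150))
E
python3 - <<'E'
from h import *
for n in("scene","top"):
    z=np.load(n+"0.npz");c=bot.get_calibration(n);C=cloud(c,z['d']);M=masks(z['p'])
    for k in M:
        for m,a,ce in blobs(M[k]):
            X=np.median(C[m],0)
            if .2<X[0]<.9 and abs(X[1])<.7 and -.02<X[2]<.2 and a<6000: print(n,k,a,ce.round(1),X.round(4), cv2.minAreaRect(np.argwhere(m)[:,::-1].astype(np.float32)))
E
```

```text
scene yellow 362 [183.8 165. ] [ 0.6008 -0.2384  0.0448] ((183.11514282226562, 165.6193084716797), (22.865474700927734, 25.370655059814453), 30.068584442138672)
scene blue 97 [363.7 274.2] [0.5532 0.225  0.0286] ((363.7500305175781, 274.2500305175781), (5.656853675842285, 16.263456344604492), 45.0)
scene blue 114 [394.5 289.6] [0.5433 0.2811 0.0288] ((394.5081481933594, 289.5901794433594), (7.170065879821777, 16.644794464111328), 39.80556869506836)
scene blue 233 [308.2 339.6] [0.7416 0.2812 0.0691] ((308.0, 339.5), (15.0, 18.0), 90.0)
scene orange 53 [296.6 203.4] [0.5    0.0074 0.0285] ((296.45001220703125, 203.3500213623047), (3.4785051345825195, 15.17893123626709), 71.56504821777344)
scene orange 64 [312.9 219.3] [0.5113 0.0644 0.0288] ((312.9310302734375, 219.32757568359375), (4.270992755889893, 15.969799041748047), 68.19859313964844)
scene black 20 [138.8  63.8] [ 0.4456 -0.669   0.0915] ((138.5, 63.00000762939453), (13.924245834350586, 1.765045166015625), 78.69007110595703)
scene black 3830 [ 71.9 100. ] [ 0.6284 -0.5836  0.0362] ((61.486328125, 99.52198791503906), (123.605888
[... 4886 characters left out ...]
), (24.041439056396484, 24.903484344482422), 73.3007583618164)
top grey 474 [443.8 109.3] [ 0.7704 -0.3639  0.0153] ((444.0, 109.5), (23.0, 24.0), 90.0)
top grey 209 [  4.1 152.9] [0.6501 0.5458 0.071 ] ((5.0, 153.0), (24.0, 10.0), 90.0)
top grey 1187 [161.2 220.8] [0.517  0.2442 0.0279] ((159.1739501953125, 218.71217346191406), (42.064971923828125, 40.64305877685547), 80.90972137451172)
top grey 689 [405.3 224.5] [ 0.514  -0.2662  0.0396] ((405.15753173828125, 223.74661254882812), (48.806156158447266, 14.723774909973145), 73.68614959716797)
top grey 1267 [258.6 241.6] [0.4747 0.0394 0.0278] ((258.8168029785156, 238.74278259277344), (40.23417282104492, 41.551239013671875), 12.26477336883545)
```

```bash
cat >> h.py <<'E'
def reader_obs(n,p,d):
    """nose-top rect, handle-top rect, mat rect in world xy from a view's cloud"""
    c=bot.get_calibration(n);C=cloud(c,d);X=C.reshape(-1,3);M=masks(p)
    roi=(X[:,0]>.38)&(X[:,0]<.68)&(abs(X[:,1]+.26)<.11)
    b=lambda k:M[k].ravel()
    out={}
    for k,m in dict(nose=roi&(X[:,2]>.0435)&(X[:,2]<.06),handle=roi&(X[:,2]>.036)&(X[:,2]<.0425),mat=roi&(X[:,2]>.0075)&(X[:,2]<.06)&(b('black')|(X[:,2]>.0185))).items():
        mm=cv2.morphologyEx(m.reshape(d.shape).astype(np.uint8),cv2.MORPH_OPEN,np.ones((3,3)))
        n_,l,s,_=cv2.connectedComponentsWithStats(mm)
        if n_<2: continue
        q=X[(l==1+np.argmax(s[1:,4])).ravel()]
        (cx,cy),(w,h),a=cv2.minAreaRect((q[:,:2]*1000).astype(np.float32))
        if k!='nose' and h>w: a-=90; w,h=h,w
        if k=='nose': out[k]=(cx,cy,np.median(q[:,2])*1000,w,h,len(q),a); continue
        if w<h: a+=90
        out[k]=(cx,cy,np.median(q[:,2])*1000,w,h,len(q),(a+90)%180-90)
    return out
E
python3 - <<'E'
from h import *
Z={n:np.load(n+"0.npz") for n in("scene","top")};c={n:bot.get_calibration(n) for n in Z}
for n in Z:
    for k,v in reader_obs(n,Z[n]['p'],Z[n]['d']).items(): print(n,k,np.round(v,1))
cs,ct=c['scene'],c['top']
for nm,a,b in [('blue1',(363.7,274.2),(171,205)),('blue2',(394.5,289.6),(143.9,209.9)),('or1',(296.6,203.4),(274.9,230.8)),('or2',(312.9,219.3),(248,225.4))]:
    print(nm,tri(cs,a,ct,b).round(4),plane(cs,a,.028).round(4),plane(ct,b,.028).round(4))
p=Z['scene']['p'];
a=cv2.resize(p[125:195,140:260],None,fx=4,fy=4,interpolation=2);b=cv2.resize(Z['top']['p'][160:275,360:445],None,fx=4,fy=4,interpolation=2)
o=np.zeros((460,820,3),np.uint8);o[:280,:480]=a;o[:460,480:820]=b;cv2.imwrite("pics/crop1.png",o[:,20:])
E
```

```text
scene nose [ 588.1 -244.2   45.8   44.4   46.2  225.    16.9]
scene handle [ 511.8 -264.3   39.8  101.4   34.9  323.    15.6]
scene mat [ 535.5 -264.5   28.7  198.    84.4 1689.     9.2]
top nose [ 588.1 -245.    45.7   42.9   44.4  337.    18.8]
top handle [ 516.  -265.3   39.5  104.6   33.2  682.    15.3]
top mat [ 534.9 -269.    14.   197.    84.1 2972.    10.4]
blue1 [0.5525 0.2241 0.0282] [[0.5521 0.2242 0.028 ]] [[0.5528 0.2239 0.028 ]]
blue2 [0.5418 0.2801 0.0276] [[0.542  0.2805 0.028 ]] [[0.542  0.2797 0.028 ]]
or1 [0.4997 0.0068 0.0285] [[0.4989 0.0068 0.028 ]] [[0.5003 0.0062 0.028 ]]
or2 [0.5108 0.0632 0.0278] [[0.5107 0.0636 0.028 ]] [[0.5112 0.0627 0.028 ]]
```

View pics/crop1.png

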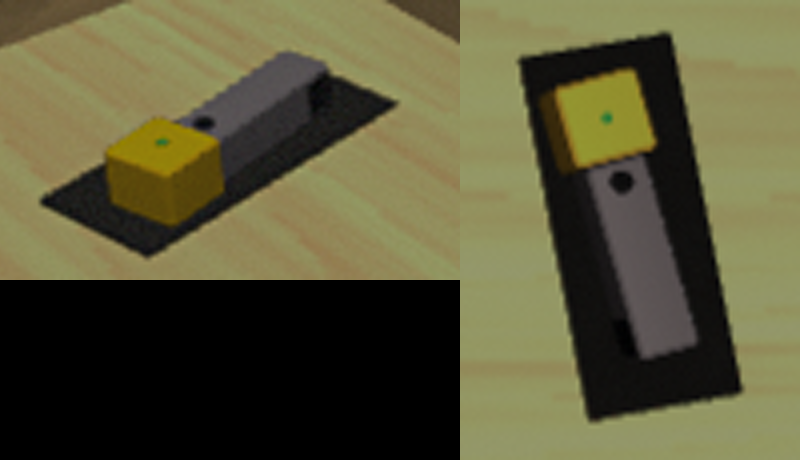

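The crop shows the reader lying fully on the mat, turned about 5° from the mat's axis, with a green spot on the nose at (607,118) in the right half. Heights agree: nose top 45.8 mm, handle top 39.7 mm, label 28 mm.

```bash
cat >> h.py <<'E'
from scipy.spatial.transform import Rotation as Ro
def rot(yaw,s=1):
    x=s*np.array([np.cos(yaw),np.sin(yaw),0]);z=np.array([0,0,-1.]);return Ro.from_matrix(np.c_[x,np.cross(z,x),z]).as_rotvec()
def u(yaw): return np.array([np.cos(yaw),np.sin(yaw)])
GZ=.020  # grasp point above the reader's underside
GX=.005
def tcp(org,z,yaw):  # TCP for a reader origin xy, underside z
    return np.r_[np.array(org)+GX*u(yaw), z+GZ+.054]
E
python3 - <<'E'
from h import *
ct,cs=bot.get_calibration('top'),bot.get_calibration('scene')
print('led',tri(cs,(185.5,160.5),ct,(396.75,189.5)).round(4))
q=np.array([(520,60),(670,33),(741,392),(588,420)],float);q=(q+[20-480,0])/4+[360,160]
A=plane(ct,q,.010)[:,:2];qs=np.array([(40,203),(398,103),(148,256)],float);qs=(qs+[20,0])/4+[140,125]
print('mat',A.round(4),A.mean(0).round(4),'scene',plane(cs,qs,.01).round(4))
l=(A[0]+A[1]-A[2]-A[3])/2;w=(A[0]+A[3]-A[1]-A[2])/2;print(np.hypot(*l),np.hypot(*w),np.degrees(np.arctan2(l[1],l[0])),np.degrees(np.arctan2(-w[0],w[1])))
for i,j in ((0,2),(1,1),(3,0)): print('tri',tri(cs,qs[{0:2,1:0,2:1}[i]] if 0 else qs[0],ct,q[1]).round(4)) if i==0 else None
print(bot.get_tcp_rot(),Ro.from_rotvec(bot.get_tcp_rot()).as_matrix().round(2))
lab=np.array([.5472,.252]);yl=np.radians(11)
for s in(1,-1):
  for o,z,y in (([.5373,-.2588],.01,np.radians(15.4)),([.5373,-.2588],.2,np.radians(15.4)),(lab-.052*u(yl),.108,yl),(lab-.052*u(yl),.2,yl)):
    k=bot.inverse_kinematics(tcp(o,z,y),rot(y,s)); print(s,None if k is None else np.round(k,2))
E
```

```text
led [ 0.5868 -0.2468  0.0447]
mat [[ 0.6235 -0.2111]
 [ 0.6392 -0.2938]
 [ 0.4445 -0.3289]
 [ 0.4291 -0.2456]] [ 0.5341 -0.2699] scene [[ 0.642  -0.2861  0.01  ]
 [ 0.4301 -0.24    0.01  ]
 [ 0.6264 -0.2057  0.01  ]]
0.19764428518856467 0.08441177246754747 10.12838446052273 10.603311501757041
tri [ 0.6388 -0.2945  0.0048]
[-3.05577381e+00 -7.24819310e-01  2.42156826e-04] [[ 0.89  0.45 -0.  ]
 [ 0.45 -0.89  0.  ]
 [ 0.   -0.   -1.  ]]
1 [-0.52  0.73  1.65 -0.    0.76  0.78]
1 [-0.52  0.47  1.55 -0.    1.12  0.78]
1 [ 0.37  0.52  1.74 -0.    0.89  1.75]
1 [ 0.37  0.4   1.67 -0.    1.08  1.75]
-1 [-0.52  0.73  1.65 -0.    0.76 -2.36]
-1 [-0.52  0.47  1.55 -0.    1.12 -2.36]
-1 [ 0.37  0.52  1.74 -0.    0.89 -1.39]
-1 [ 0.37  0.4   1.67  0.    1.08 -1.39]
```

Run:
```python
from h import *
y=np.radians(15.4);o=[.5373,-.2588]
bot.move_to(tcp(o,.09,y),rot(y))
print(bot.move_straight(tcp(o,.01,y),vel=.12,threshold=8),bot.get_tcp_pos().round(4))
bot.gripper_close(60);print(bot.get_width(),bot.get_grip_force(),bot.get_force().round(2))
p,d=bot.read_camera('top');cv2.imwrite('pics/g.png',p)
bot.move_straight(tcp(o,.20,y),vel=.15);bot.wait(.2)
print(bot.get_width(),bot.get_grip_force(),bot.get_force().round(2),bot.get_wrist_torque().round(3),bot.get_tcp_pos().round(4),bot.get_clock())
p,d=bot.read_camera('scene');w,dw=bot.read_camera('wrist');cv2.imwrite('pics/lift.png',np.hstack([p[:260,60:420],w[::2,::2][:,:280][:210].repeat(1,0) if 0 else cv2.resize(w,(346,260))]))
```

```text
False [ 0.5424 -0.2578  0.0847]
0.03331021009492623 61.13057255744934 [-1.01  0.59  5.97]
0.033043176570822216 60.15280723571777 [-0.49 -0.11 -1.68] [-0.019  0.047 -0.062] [ 0.542  -0.2574  0.2734] 4.6
```

View pics/lift.png

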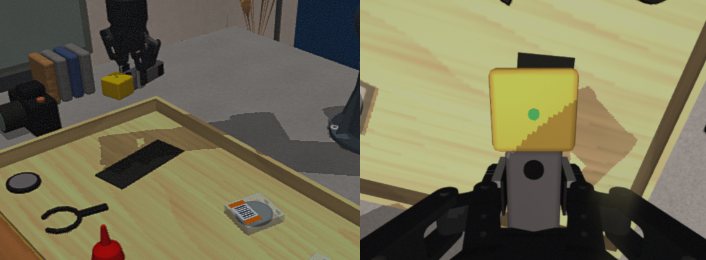

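The lift picture shows the reader held level with its nose straight ahead of the fingers (green spot at (533,114) in the wrist half) and the mat bare. Next I measure the reader in the hand, the bare mat, and the labels from the fixed views.

```bash
cat >> h.py <<'E'
def held(n='wrist',zmin=.1):
    """reader in hand: nose-top plane and handle direction"""
    P,r=bot.get_tcp_pos(),Ro.from_rotvec(bot.get_tcp_rot());c=bot.get_calibration(n);p,d=bot.read_camera(n)
    C=cloud(c,d);h=cv2.cvtColor(p,cv2.COLOR_BGR2HSV).astype(int)
    m=(abs(h[...,0]-26)<6)&(h[...,1]>170)&(h[...,2]>60)&(d>0)&(C[...,2]>P[2]-.06)&(np.hypot(C[...,0]-P[0],C[...,1]-P[1])<.12)
    m=cv2.erode(m.astype(np.uint8),np.ones((3,3)))>0
    X=C[m];zt=np.percentile(X[:,2],80);t=X[abs(X[:,2]-zt)<.006]
    A=np.c_[t[:,:2]-t[:,:2].mean(0),np.ones(len(t))];g=np.linalg.lstsq(A,t[:,2],rcond=None)[0]
    rc=cv2.minAreaRect((t[:,:2]*1000).astype(np.float32))
    loc=r.inv().apply(np.r_[np.array(rc[0])/1000,g[2]]-P)
    print(n,len(t),'centre',np.round(rc[0],1),'size',np.round(rc[1],1),'ang',round(rc[2],1),'z',round(g[2]*1000,1),'slope',np.degrees(g[:2]).round(2),'in tool',(loc*1000).round(1),'expected 47.5,0,38')
E
python3 - <<'E'
from h import *
for n in('wrist','top','scene'): held(n)
for n in('top','scene'):
    p,d=bot.read_camera(n)
    for k,v in reader_obs(n,p,d).items(): print(n,k,np.round(v,1))
    c=bot.get_calibration(n);C=cloud(c,d);e=[ce for m,a,ce in blobs(masks(p)['blue'],40) if np.median(C[m][:,2])<.04 and .5<np.median(C[m][:,0])<.6]
    print(n,[plane(c,x,.028)[0].round(4) for x in e])
print(bot.get_clock())
E
```

```text
wrist 119 centre [ 590.1 -251. ] size [45.2 32.5] ang 22.3 z 233.8 slope [-2.31 -1.15] in tool [48.   6.6 39.8] expected 47.5,0,38
top 360 centre [ 588.1 -243.2] size [38.6 39.2] ang 15.6 z 234.9 slope [0.1  0.48] in tool [48.1 -1.5 38.8] expected 47.5,0,38
scene 215 centre [ 590.1 -238.3] size [41.8 41.1] ang 16.0 z 233.8 slope [-1.99 -2.49] in tool [51.4 -5.7 40. ] expected 47.5,0,38
top mat [ 534.8 -269.4    9.9  197.4   83.7 2682.    10.4]
top [array([0.5529, 0.2238, 0.028 ]), array([0.542 , 0.2797, 0.028 ])]
scene mat [ 535.4 -267.5   10.1  200.5   87.1 1672.     9.8]
scene [array([0.5522, 0.2243, 0.028 ]), array([0.542 , 0.2804, 0.028 ])]
4.95
```

Run:
```python
from h import *
lab=np.array([.5472,.2521]);yl=np.radians(11);o=lab-.052*u(yl)
bot.move_straight(tcp(o,.20,yl),vel=.2,rot=rot(yl))
bot.move_straight(tcp(o,.11,yl),vel=.08)
bot.wait(.3)
P=bot.get_tcp_pos();print(P.round(4),(tcp(o,.11,yl)-P).round(4),bot.get_clock())
for n in('wrist','top','scene'):
    c=bot.get_calibration(n);p,d=bot.read_camera(n);C=cloud(c,d)
    L=(C[...,:2]-P[:2])@np.c_[u(yl),[-np.sin(yl),np.cos(yl)]]; z=C[...,2]
    for nm,x0,x1,zt,hw in(('nose',.027,.07,.146,.026),('button-end handle',.012,.025,.14,.02),('tail',-.08,-.035,.14,.02)):
        m=(L[...,0]>x0-.002)&(L[...,0]<x1+.004)&(abs(L[...,1])<hw+.006)&(abs(z-zt)<.004)&(d>0)
        if m.sum()>40:
            a=L[m];A=np.c_[a-a.mean(0),np.ones(len(a))];g=np.linalg.lstsq(A,z[m],rcond=None)[0]
            print(n,nm,m.sum(),'y mid',(np.percentile(a[:,1],[2,98])*1000).round(1),'x',(np.percentile(a[:,0],[2,98])*1000).round(1),'z',(g[2]*1000).round(1),'slope x,y',np.degrees(g[:2]).round(2))
    cv2.imwrite(f'pics/read_{n}.png',p)
s=cv2.imread('pics/read_scene.png');w=cv2.imread('pics/read_wrist.png')
cv2.imwrite('pics/read.png',np.hstack([s[120:380,200:500],cv2.resize(w,(346,260))]))
```

```text
[0.5012 0.2432 0.1842] [-0.0001 -0.     -0.0002] 9.1833
wrist nose 18502 y mid [-22.   20.6] x [26.8 68.2] z 145.2 slope x,y [-0.4  0. ]
wrist button-end handle 3734 y mid [-21.5  20.3] x [10.2 25.7] z 139.8 slope x,y [ 0.82 -0.13]
top nose 174 y mid [-22.4  -6.1] x [26.2 67.7] z 144.8 slope x,y [-0.12  2.63]
top tail 111 y mid [-16.6  -9.1] x [-78.7 -32.3] z 138.6 slope x,y [-0.35 11.58]
scene nose 577 y mid [-19.6  23.3] x [28.5 70.4] z 145.0 slope x,y [-1.08 -0.27]
scene button-end handle 116 y mid [-20.2  23.9] x [10.3 21.1] z 139.8 slope x,y [ 6.42 -0.48]
scene tail 72 y mid [-14.5  18.3] x [-77.  -32.4] z 139.0 slope x,y [ 0.26 -0.76]
```

View pics/read.png

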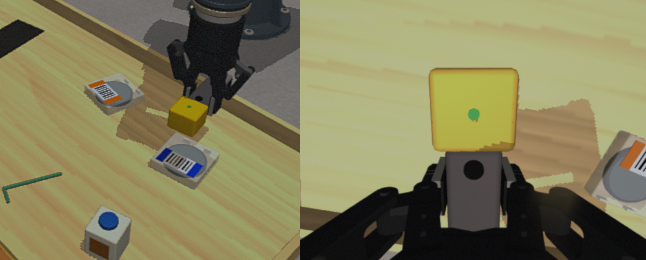

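The reading picture shows the yellow nose held above the blue-ended label, at about (187,115) with the label at (180,160). It is level within 0.5° and about 81 mm above the label. I'll hold it there, then return it to the mat.

Run:
```python
from h import *
bot.wait(2.5)
lab=np.array([.5472,.2521]);yl=np.radians(11);o=lab-.052*u(yl)
bot.move_straight(tcp(o,.20,yl),vel=.12)
m=[.535,-.2685];y=np.radians(10.2)
bot.move_straight(tcp(m,.20,y),vel=.2,rot=rot(y))
bot.move_straight(tcp(m,.022,y),vel=.12)
print(bot.move_straight(tcp(m,.007,y),vel=.02,threshold=3),bot.get_tcp_pos().round(4),bot.get_force().round(2),bot.get_clock())
p,d=bot.read_camera('scene');cv2.imwrite('pics/pl.png',p[100:260,100:330])
```

```text
True [ 0.5399 -0.2676  0.0846] [0.26 0.23 4.88] 17.65
```

View pics/pl.png

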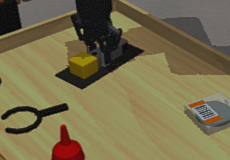

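The picture shows the reader down on the mat with its nose at about (85,65) and mat visible all around it. Contact came at the same height as the original grasp, so I release, retreat and check.

Run:
```python
from h import *
bot.open_gripper();bot.wait(.2)
P=bot.get_tcp_pos();bot.move_straight(P+[0,0,.12],vel=.12)
q=bot.get_q();bot.set_joints([-1.19,.351,1.652,0,1.139,-.085]);bot.wait(.3)
for n in('top','scene'):
    p,d=bot.read_camera(n);cv2.imwrite(f'pics/end_{n}.png',p)
    for k,v in reader_obs(n,p,d).items(): print(n,k,np.round(v,1))
    c=bot.get_calibration(n);C=cloud(c,d);M=masks(p)
    print([plane(c,x,.028)[0].round(4) for k in('blue','orange') for mm,a,x in blobs(M[k],40) if np.median(C[mm][:,2])<.04 and .48<np.median(C[mm][:,0])<.6])
print(bot.get_clock())
```

```text
top nose [ 586.1 -258.3   45.8   43.1   43.   346.     8.4]
top handle [ 512.8 -271.3   39.6  104.3   33.6  725.    10.4]
top mat [ 535.  -269.    14.7  197.7   84.4 2967.    10.3]
[array([0.5527, 0.2239, 0.028 ]), array([0.542 , 0.2797, 0.028 ]), array([0.5115, 0.0625, 0.028 ]), array([0.5003, 0.0062, 0.028 ])]
scene nose [ 586.5 -255.8   46.    45.5   46.1  213.    10.8]
scene handle [ 509.4 -269.8   39.8   98.8   34.8  313.    10.9]
scene mat [ 535.9 -264.6   26.7  198.2   85.5 1796.     8.4]
[array([0.5522, 0.2242, 0.028 ]), array([0.542 , 0.2804, 0.028 ]), array([0.499 , 0.0068, 0.028 ]), array([0.5108, 0.0635, 0.028 ])]
21.4333
```

View pics/end_top.png

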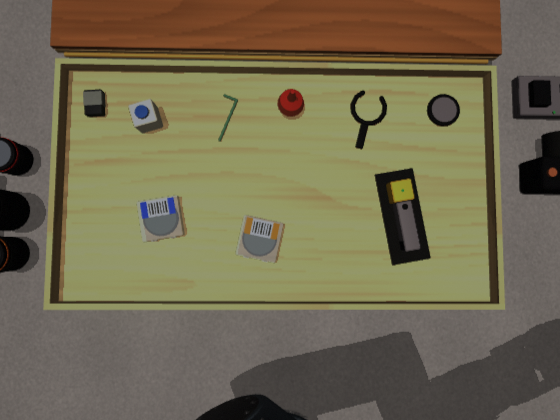

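The final top view shows the reader lengthwise and centred on its mat at (403,213), and both boxes at (161,218) and (261,238) where they began.

```bash
python3 -c "
from workcell import bot
print(bot.sign_off())"
```

```text
the job is handed in; nothing more can be done
None
```

The reader was held level about 81 mm above the middle of the blue-ended label for over two seconds, then laid back window down, lengthwise and wholly on its mat; both boxes stayed where they were, and the job was handed in at about 21 s.

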